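Push the marker's tip out against the bench stop

ROBOT

A 6-joint arm with a two-finger parallel gripper is mounted at the origin on a cart in front of the work surface, level with it; the furniture and walls round the work are solid. World frame = base frame: x ahead of the robot, y to its left, z up, the work surface at z = 0. Lengths are in mm, angles in degrees, forces in N, time in s.
With the tool pointing down it reaches from about 300 to 850 mm from the base axis. Payload 4.2 kg.
Tool frame: the origin (TCP) lies midway between the tips of the shut fingers; the grasp point (between the pads) lies 19 mm behind it; z points along the fingers, y is the line along which they close (so a half turn about z gives the same grasp; the last joint's range is limited). The gripper opens to 91 mm and grips with 3 to 60 N. Pads are 32 mm wide; open, the fingers measure 118 mm over their backs; the gripper's body (76 mm by 178 mm) begins 60 mm behind the grasp point.
Start: joints at [-1.146, 18.312, 89.639, -0, 72.044, -1.146], TCP at [575.019, 0, 175.476] pointing down, gripper open.
Joint ranges: [-177.97, 177.97], [-48.28, 115.42], [12.27, 149.76], [-77.06, 257.06], [2.81, 150.46], [-146.56, 146.56]. Speed limits (degrees/s): [147.25, 147.25, 180, 180, 180, 180].

INTERFACE

Orientations are given as [roll, pitch, yaw] about the fixed x, y, z axes, in that order (R = Rz(yaw) Ry(pitch) Rx(roll)).
In Python, from workcell import env gives the robot as it stands.
- The arm moves only by the shell command python3 -m jog 'ROWS' [FORCE]. ROWS is a JSON object of lists of equal length, an entry for each row: "jaw": the finger opening in mm, from 0 to 91.2; "slide": the shift along the tool's x, y, z in units of 30 mm (1.0 is 30 mm), a list of three; "spin": the turn about the tool's z in units of 8 degrees (1.0 is 8 degrees). In form: {"jaw": [jaw, ...], "slide": [[dx, dy, dz], ...], "spin": [spin, ...]}. A call has 1 to 10 rows; each row shifts and turns the commanded pose from where the row before left it, along the tool's axes as they then stand; what a row does not reach is not made up. A row lasts 1/10 s, in which the tool goes at most 50 mm and 8.59 degrees, less where a joint would pass 70% of its speed; a pose out of reach is approached as far as the arm can. A call is refused whole if a number of a shift passes 1 or a number of a turn 1, either way. A call with a gripper value outside its range is refused whole. The fingers move at their own pace and stop on an object; FORCE is the grip in N (left out, the last holds). Time passes only in rows, so rows that do not move let the fingers close. It gives the time, the measured TCP pose, the force, the opening and the grip force at its end, in the units of the state.
- env.state(): the state, without advancing time (a new reading comes with each control period).
- env.grab_frame(name): name is "scene" or "side" or "wrist"; returns the picture (400x640x3 uint8, red, green, blue); there is no depth.
- env.camera_model(name): a dict with "fx", "fy", "cx", "cy" (pixels), "camera_from_world" (4x4, takes a point from world to camera coordinates). Camera axes: x right, y up, looking along -z (the intrinsics and any distortion apply to the point x, -y, -z); pixel columns grow to the right and rows downward; lengths in mm; the calibration is good to about 2 mm. A picture is of the moment at which its call begins: read the wrist's pose just before it. camera_model takes no time and is no camera call; for the wrist camera it gives the pose at the moment of the call.
- env.job_done(): hands the job in; it is judged then, once.
The state is a dict: "time_s": time; "qpos": joint angles; "qvel": joint speeds; "effort": joint torques, N m; "ee_pos": TCP position; "ee_rot": TCP orientation; "force": force on the tool from outside, world axes, zero at the start; "torque": the same for the moment, N m; "gripper_width": finger opening in mm; "gripper_force": force on a finger pad.
Only numpy, scipy, OpenCV 4.12 (cv2) and the standard library are available. Lean on these libraries where they do the work, as an engineer would, in place of code of your own. Each camera call takes 0.05 s, during which the arm holds its last target. There are 200 camera calls.

TASK

Get the blue click marker ready for labelling: pick it up, and with it held clear of the worktop push its orange end button straight against the yellow pad of the bench stop until the button is fully in and the writing tip is out. Then lay the marker down flat on the green mat, without dropping it, and let go; leave the black marker, the dish and the lime tape roll where they are.

Things in the scene. Friction and masses are not known exactly. Their poses are not given: they have to be found in the camera images.
- click_marker: Blue retractable marker, square body 17 x 17 mm, about 50 g. Origin: underside, mid-length; its axis runs 8.5 mm above. x axis points to the orange end button (at first away from the robot, within 0.5 rad), z up. Body x = -52 to +60 mm, white nose to -80; button end at +75 at travel 0, +65 when in. Grip the flat sides (y) near x = 0; steel clip on top, x = +13 to +55, to 20 mm high.
- plunger (a joint): Travel of the orange button into the marker, m: 0 = out (tip hidden in the nose), 0.010 = fully in, at its stop (tip 9 mm out of the nose). A stiff sliding fit without a spring: it yields to about 5 to 6 N and stays wherever it is left. Starts at 0 to 0.002.
- button_end (a point): Centre of the end face of the orange button (round, 11.6 mm diameter), on the marker's axis.
- bench_stop: Grey steel bracket fixed to the worktop, 96 mm wide (y), 90 mm high; upright plate towards the robot with a yellow rubber pad on it, foot plate and two ribs behind. Origin: on the worktop, 30 mm behind the pad's face. Its x axis points into the pad (away from the robot), y along the pad, z up.
- pad_centre (a point): Centre of the pad's flat upright face, 50 mm above the worktop; the face is 80 mm wide (y) and 70 mm high (15 to 85 mm above the worktop), axes as the bench stop's: push along +x. Rigid.
- mat: Green silicone mat with a thin white border line, fixed flat on the worktop, 240 mm (x) by 180 mm (y), 4 mm thick. Origin: centre of its underside.
- marker_black: Bystander: loose black felt marker, 122 mm long along its y axis, 15 mm thick, lying on the worktop. Origin: centre of its underside.
- dish: Bystander: loose round plastic dish, 60 mm diameter, 16 mm high. Origin: centre of its underside.
- tape_lime: Bystander: loose roll of lime green tape lying flat, 58 mm diameter, 18 mm high. Origin: centre of its underside.
There are look-alikes about, which are no part of the job. Several things look just like the bench_stop: the one meant starts nearest to the robot's base.

How it is judged:
By the outcome, as a careful person would: the job done as asked, in the order asked, and still so for the second after the job is handed in, with the robot touching nothing.
It also fails if it takes over 40 s, if anything falls off the work surface, if the arm or the gripper's body presses on something with over 40 N, if the wrist force passes 120 N, or if a joint passes its speed limit or range.

## Working session

There is one attempt and no reset: what is moved stays moved. The work goes in short steps, Python scripts to look and compute and a shell command to move; the robot and the scene stay as the last step left them, time stands still between calls to the robot, and variables do not carry over. Pictures are saved under pics/ and viewed, at most 10 in all, crops included, and the job is handed in when it is done.

```bash
mkdir -p pics; ls
python3 - <<'E'
from workcell import env
import cv2,json
s=env.state();print({k:s[k] for k in('time_s','ee_pos','ee_rot','gripper_width','force')})
for n in('scene','side','wrist'):
    m=env.camera_model(n);print(n,m)
    cv2.imwrite(f'pics/{n}0.png',env.grab_frame(n)[:,:,::-1])
E
```

```text
pics
{'time_s': 0.0, 'ee_pos': array([ 5.74446509e+02, -2.37831488e-03,  1.74620014e+02]), 'ee_rot': array([-1.79900814e+02, -1.01677786e-03,  8.99971657e+01]), 'gripper_width': 91.2980856897073, 'force': array([ 1.6528656 , -0.2427806 ,  0.71610816])}
scene {'fx': 405.09418573946334, 'fy': 405.09418573946334, 'cx': 308.9842468257166, 'cy': 198.78662843178475, 'camera_from_world': array([[ 8.88836373e-01, -4.58220732e-01, -1.91392050e-03,
        -4.85910210e+02],
       [ 2.48572449e-01,  4.78652621e-01,  8.42082779e-01,
        -2.26528468e+02],
       [-3.84943684e-01, -7.48949550e-01,  5.39344909e-01,
        -7.45347314e+02],
       [ 0.00000000e+00,  0.00000000e+00,  0.00000000e+00,
         1.00000000e+00]])}
side {'fx': 483.09214366378006, 'fy': 483.09214366378006, 'cx': 316.14612828359697, 'cy': 198.53206043868013, 'camera_from_world': array([[-9.98431265e-01, -5.56986665e-02, -5.71556731e-03,
         5.52100311e+02],
       [ 2.14628776e-02, -4.75007881e-01,  8.79719761e-01,
        -6.13749773e+01],
       [-5.17141571e-02,  8.78217041e-01,  4.75458173e-01,
        -1.53783307e+03],
       [ 0.00000000e+00,  0.00000000e+00,  0.00000000e+00,
         1.00000000e+00]])}
wrist {'fx': 313.4869695178016, 'fy': 313.4869695178016, 'cx': 319.0471666222337, 'cy': 199.1725104281077, 'camera_from_world': array([[ 9.99995999e-01,  7.64234532e-04, -2.72372387e-03,
        -5.73104853e+02],
       [-1.45475835e-03,  9.64677183e-01, -2.63430858e-01,
         2.99217029e+01],
       [ 2.42619131e-03,  2.63433767e-01,  9.64674434e-01,
        -3.91959086e+02],
       [ 0.00000000e+00,  0.00000000e+00,  0.00000000e+00,
         1.00000000e+00]])}
```

View pics/scene0.png

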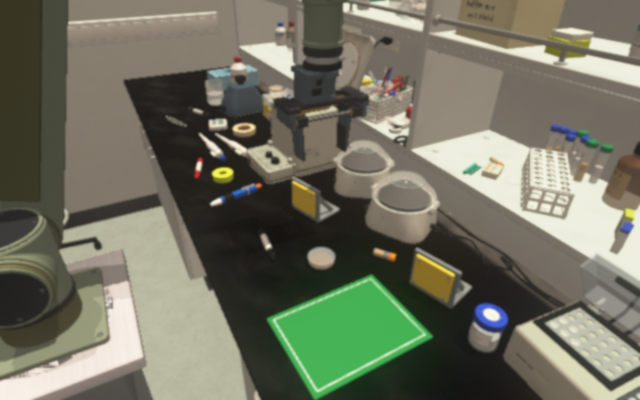

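View pics/side0.png

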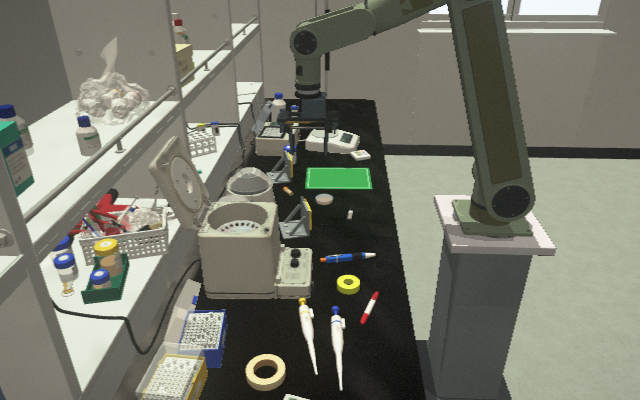

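View pics/wrist0.png

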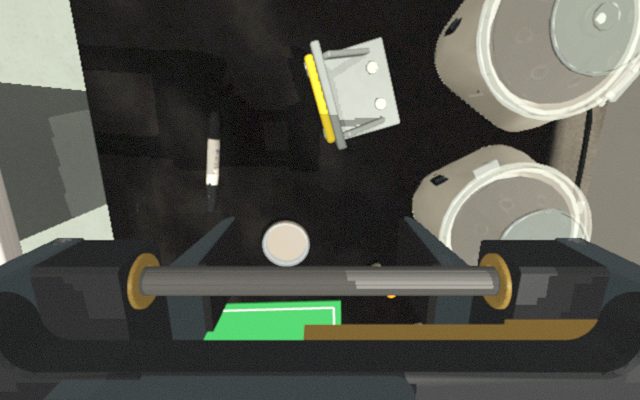

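The scene picture shows the blue marker at about (236,194), with its orange end at (258,186) and white nose at (213,203). The lime roll is at (223,174), the dish at (321,258), the black marker at (266,244) and the mat at (350,333). Two yellow-padded stops stand at (306,199) and (437,277), and the side view shows the same two at about (304,215) and (289,160). The wrist view shows the first stop at (320,100). I'll measure them next.

```bash
cat > h.py <<'E'
import numpy as np,cv2
from workcell import env
def proj(m,p):
    c=m['camera_from_world'];q=c[:3,:3]@np.asarray(p,float)+c[:3,3]
    return np.array([m['cx']+m['fx']*q[0]/-q[2],m['cy']-m['fy']*q[1]/-q[2]])
def ray(m,uv):
    c=m['camera_from_world'];R=c[:3,:3]
    d=R.T@np.array([(uv[0]-m['cx'])/m['fx'],-(uv[1]-m['cy'])/m['fy'],-1.])
    return -R.T@c[:3,3],d/np.linalg.norm(d)
def plane(m,uv,z):
    o,d=ray(m,uv);return o+d*(z-o[2])/d[2]
def tri(*mu):
    A=np.zeros((3,3));b=np.zeros(3);rs=[ray(m,u) for m,u in mu]
    for o,d in rs:
        P=np.eye(3)-np.outer(d,d);A+=P;b+=P@o
    x=np.linalg.solve(A,b)
    return x,[round(float(np.linalg.norm((np.eye(3)-np.outer(d,d))@(x-o))),1) for o,d in rs]
HSV={'yellow':((22,110,90),(32,255,255)),'lime':((26,120,90),(40,255,255)),'blue':((100,120,50),(125,255,255)),
 'orange':((5,140,120),(20,255,255)),'green':((50,100,80),(80,255,255))}
def blobs(im,col,amin=15):
    h=cv2.cvtColor(im,cv2.COLOR_RGB2HSV);k=cv2.inRange(h,*[np.array(x) for x in HSV[col]])
    n,l,s,c=cv2.connectedComponentsWithStats(k)
    return [(c[i].round(1),int(s[i,4]),s[i,:4],l==i) for i in range(1,n) if s[i,4]>=amin]
E
python3 - <<'E'
from h import *
np.set_printoptions(precision=1,suppress=True)
for n,box in(('scene',(120,130,500,400)),('side',(200,90,400,400)),('wrist',(80,0,640,330))):
    im=cv2.imread(f'pics/{n}0.png')[:,:,::-1].copy();m=env.camera_model(n)
    for c in HSV:
        for b in blobs(im,c,8):
            u,v=b[0]
            if box[0]<u<box[2] and box[1]<v<box[3]: print(n,c,b[0],b[1],b[2],'z0:',plane(m,b[0],10))
a=cv2.imread('pics/scene0.png')[150:300,190:480];b=cv2.imread('pics/side0.png')[130:310,240:400]
a=cv2.resize(a,None,fx=2,fy=2,interpolation=3);b=cv2.resize(b,(int(160*1.667),300),interpolation=3)
b=cv2.resize(cv2.imread('pics/side0.png')[130:310,240:400],None,fx=1.6,fy=1.6)
o=np.zeros((600,590,3),np.uint8);o[:300,:580]=a;o[305:305+288,:256]=b;cv2.imwrite('pics/crop1.png',o)
E
```

```text
scene yellow [222.4 174.2] 296 [211 167  23  16] z0: [451.8 372.3  10. ]
scene yellow [302.2 197.6] 451 [291 181  24  34] z0: [603.1 149.1  10. ]
scene yellow [432.3 277.3] 1221 [411 253  45  50] z0: [ 703.8 -244.9   10. ]
scene lime [222.4 174.2] 296 [211 167  23  16] z0: [451.8 372.3  10. ]
scene lime [435.7 264.5] 71 [418 254  35  21] z0: [ 736.8 -218.4   10. ]
scene blue [222.5 157.8] 18 [221 156   4   5] z0: [483.8 475.5  10. ]
scene blue [252.3 189.1] 36 [249 186   8   7] z0: [500.1 252.   10. ]
scene blue [238.9 192.9] 105 [232 189  15  10] z0: [460.6 250.   10. ]
scene blue [223.2 198.7] 23 [220 196   6   8] z0: [413.8 241.3  10. ]
scene blue [490.6 316.9] 581 [474 302  35  29] z0: [ 727.7 -373.3   10. ]
scene orange [258.6 185. ] 17 [257 183   5   5] z0: [523.7 264.8  10. ]
scene orange [391.6 256. ] 53 [388 252   8   9] z0: [ 670.4 -153.1   10. ]
scene green [471.6 168.6] 60 [465 164  13   9] z0: [1127.9   59.7   10. ]
scene green [345.8 341.4] 1919 [266 274 167 126] z0: [ 464.5 -297.5   10. ]
scene green [345.9 331.7] 8338 [277 281 145 108] z0: [ 475.4 -280.1   10. ]
side 
[... 1754 characters left out ...]
  5] z0: [ 827.3 -147.5   10. ]
wrist yellow [312.6 325.1] 18 [305 325  17   2] z0: [ 564.5 -209.1   10. ]
wrist yellow [327.5 325. ] 10 [323 325  10   1] z0: [ 585.2 -208.9   10. ]
wrist lime [316.   84.9] 463 [305  55  23  60] z0: [569.7 106.   10. ]
wrist lime [326.7 124.2] 62 [322 116  10  18] z0: [582.1  62.9  10. ]
wrist orange [139.5 279.6] 427 [129 254  29  55] z0: [ 333.9 -139.    10. ]
wrist orange [496.8 280.3] 449 [482 254  26  55] z0: [ 809.9 -139.    10. ]
wrist orange [390.3 295.9] 15 [387 295   9   4] z0: [ 669.7 -162.8   10. ]
wrist green [290.3 305.5] 849 [224 300 118  25] z0: [ 534.1 -178.    10. ]
wrist green [266.5 324.9] 3123 [203 309 129  32] z0: [ 500.3 -208.9   10. ]
```

View pics/crop1.png

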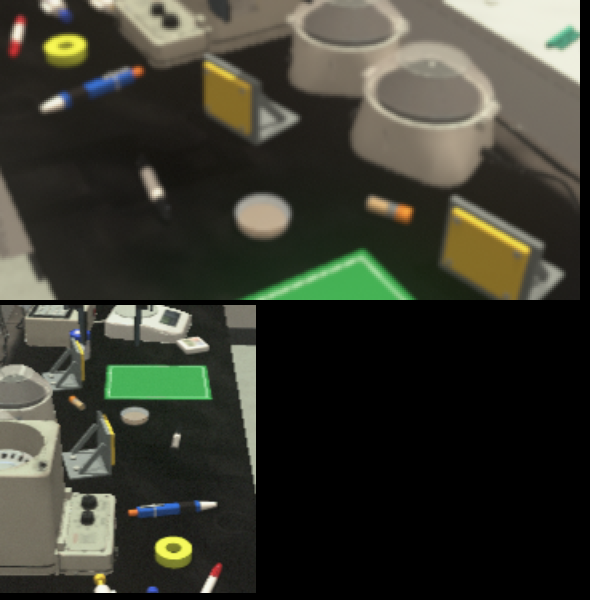

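Candidates for the bench stop are the yellow pads at scene (302,198), about (590,90) from the base and so about 595 mm away, and at scene (432,277), about (690,-280) and so about 745 mm away. The crop confirms these two and no other. The first is nearest the base, so it is the one meant. The blue marker at scene (239,193) is the only blue one with an orange end, which points away from the robot. The small orange/white cylinder at (390,256) is a distractor.

Next I move over the marker and look from two wrist positions.

```bash
python3 -m jog '{"jaw":[60,60,60,60,60,60,60,60,60,60],"slide":[[0.8,-0.4,0],[0.8,-0.4,0],[0.8,-0.4,0],[0.8,-0.4,0],[0.8,-0.4,0],[0.8,-0.4,0],[0.8,-0.4,0],[0.8,-0.4,0],[0.8,-0.4,0],[0.8,-0.4,0]],"spin":[0,0,0,0,0,0,0,0,0,0]}' 30
python3 - <<'E'
from h import *
import pickle
m=env.camera_model('wrist');im=env.grab_frame('wrist');pickle.dump((m,im),open('w1.pkl','wb'));print(m['camera_from_world'][:3,3])
E
python3 -m jog '{"jaw":[60,60,60,60,60,60,60,60,60,60],"slide":[[0,0,0],[0,0,0],[0,0,0],[0,0,0],[0,0,0],[0,0,0],[0,0,0],[0,0,0],[0,0,0],[0,0,0]],"spin":[1,1,1,1,1,1,1,1,1,0.6]}' 30
python3 -m jog '{"jaw":[60,60],"slide":[[0,0,0],[0,0,0]],"spin":[0,0]}'
python3 - <<'E'
from h import *
import pickle
np.set_printoptions(precision=1,suppress=True)
m=env.camera_model('wrist');im=env.grab_frame('wrist');pickle.dump((m,im),open('w2.pkl','wb'));cv2.imwrite('pics/w2.png',im[:,:,::-1])
for f in('w1','w2'):
    m,im=pickle.load(open(f+'.pkl','rb'))
    for c in('blue','orange','yellow','lime'):
        for b in blobs(im,c,25):print(f,c,b[0],b[1],b[2],plane(m,b[0],10))
m1,i1=pickle.load(open('w1.pkl','rb'))
cv2.imwrite('pics/w12.png',np.hstack([cv2.resize(i,None,fx=.62,fy=.62,interpolation=3) for i in(i1,im)])[:,:,::-1])
E
```

```text
time_s: 1.15
ee_pos: [454.3, 240.8, 175.2]
ee_rot: [-180.0, 0.0, 90.0]
force: [0.9, 0.3, 0.7]
gripper_width: 60.1
gripper_force: 0.0
[-453.22620825 -202.5199445  -455.1297254 ]
time_s: 2.2
ee_pos: [454.9, 239.8, 175.2]
ee_rot: [180.0, 0.0, 12.9]
force: [0.1, 0.0, 0.1]
gripper_width: 60.2
gripper_force: 0.0
time_s: 2.4
ee_pos: [454.9, 239.9, 175.3]
ee_rot: [180.0, 0.0, 13.3]
force: [-0.4, -0.4, 0.2]
gripper_width: 60.1
gripper_force: 0.0
w1 blue [357.1 161.8] 272 [344 153  27  20] [498.7 259.8  10. ]
w1 blue [323.6 169.5] 519 [307 158  37  24] [458.6 250.4  10. ]
w1 blue [281.8 179.1] 111 [278 171   9  17] [407.7 238.5  10. ]
w1 orange [375.  158.3] 126 [369 153  13  12] [520. 264.  10.]
w1 orange [193.8 267.4] 82 [189 255  11  27] [287.9 119.7  10. ]
w1 orange [442.7 265.5] 81 [437 255  11  25] [615.8 123.   10. ]
w1 orange [193.7 301.6] 38 [190 293   8  16] [282.4  68.3  10. ]
w1 orange [443.6 302.1] 38 [439 293   9  16] [622.7  68.1  10. ]
w1 yellow [316.   61.9] 2262 [289  33  55  60] [449.6 370.8  10. ]
w1 yellow [573.1 220.9] 121 [559 218  31   8] [773.8 185.1  10. ]
w1 lime [31
[... 1048 characters left out ...]
 330.6] 170 [287 326  28  14] [235.5 210.   10. ]
w2 yellow [104.2  35.7] 59 [102  24   8  25] [551.5 503.2  10. ]
w2 yellow [149.2  38.1] 260 [136  30  23  18] [560.3 455.5  10. ]
w2 yellow [499.6 105.8] 1046 [441  99 115  14] [582.1  58.1  10. ]
w2 yellow [212.6 155.5] 2020 [186 130  55  53] [449.5 370.1  10. ]
w2 yellow [447.9 288.1] 30 [446 281   5  16] [345.6  36.6  10. ]
w2 yellow [191.3 295.9] 49 [189 284   6  23] [253.9 371.   10. ]
w2 lime [102.9  33.9] 30 [102  27   3  15] [552.9 504.7  10. ]
w2 lime [149.2  36.8] 165 [136  31  23  12] [561.6 455.6  10. ]
w2 lime [513.4 104.7] 614 [469  99  87  12] [586.9  43.2  10. ]
w2 lime [212.5 155.5] 2028 [186 130  55  53] [449.5 370.2  10. ]
```

View pics/w12.png

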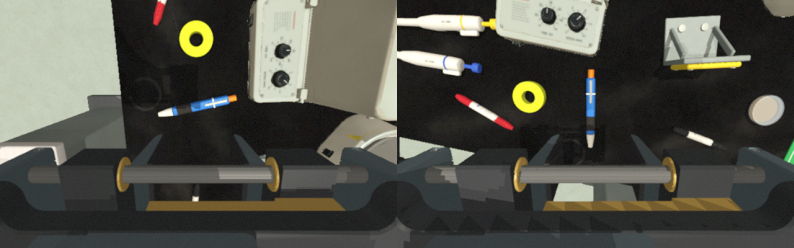

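Left panel (w1): marker from (238,98) to (160,114), lime roll at (196,38). Right panel (w2): marker upright in the picture at column 590, rows 68–148, aligned with the tool, and the near stop's yellow strip at (706,65). I'll work out heights and geometry from these.

Run:
```python
from h import *
import pickle
np.set_printoptions(precision=1,suppress=True)
m1,i1=pickle.load(open('w1.pkl','rb'));m2,i2=pickle.load(open('w2.pkl','rb'))
sc,sd=env.camera_model('scene'),env.camera_model('side')
O=tri((m1,(375,158.3)),(m2,(312.5,118)));print('orange w',O,'4v',tri((m1,(375,158.3)),(m2,(312.5,118)),(sc,(258.6,185)),(sd,(322.4,259.3))))
B=tri((m1,(281.8,179.1)),(m2,(311.7,212.9)));print('band',B)
B2=tri((m1,(357.1,161.8)),(m2,(312.6,136.7)));print('blue2',B2)
d=O[0]-B[0];yaw=np.degrees(np.arctan2(d[1],d[0]));print('yaw',yaw)
# pad
m=max((b for b in blobs(i2,'yellow',500) if b[0][0]>400),key=lambda b:b[1])[3]
cols=np.arange(446,552);lo=np.array([np.where(m[:,c])[0].max()+.5 for c in cols]);hi=np.array([np.where(m[:,c])[0].min()-.5 for c in cols])
for nm,e,z in(('bot',lo,15),('top',hi,85)):
    f=np.polyfit(cols,e,1);P=plane(m2,(441,np.polyval(f,441)),z);Q=plane(m2,(556,np.polyval(f,556)),z)
    print(nm,P,Q,'len',np.linalg.norm(P-Q),'normal yaw',np.degrees(np.arctan2(Q[0]-P[0],P[1]-Q[1])),'resid',np.std(e-np.polyval(f,cols)))
# pad quad in scene
im=cv2.imread('pics/scene0.png')[:,:,::-1].copy()
b=[b for b in blobs(im,'yellow',300) if 290<b[0][0]<320][0]
c=max(cv2.findContours(b[3].astype(np.uint8),0,1)[0],key=cv2.contourArea);print('scene quad',cv2.approxPolyDP(c,3,True)[:,0].tolist())
cr=i2[85:125,430:570];cv2.imwrite('pics/pad.png',cv2.resize(cr,None,fx=5,fy=5,interpolation=0)[:,:,::-1])
```

```text
orange w (array([519.6, 263.9,  11.4]), [0.3, 0.3]) 4v (array([520.9, 263.8,  10.2]), [0.9, 1.5, 2.4, 0.6])
band (array([408. , 239. ,  13.4]), [0.2, 0.2])
blue2 (array([498.7, 259.1,   7.9]), [0.4, 0.4])
yaw 12.580389086780736
bot [558.5 122.6  15. ] [593.8  -2.3  15. ] len 129.79529699688064 normal yaw 15.775733549632296 resid 0.4988406147972345
top [559.7 150.6  85. ] [589.2  50.5  85. ] len 104.33241684900432 normal yaw 16.412232667181776 resid 0.29464511273166566
scene quad [[291, 181], [296, 186], [292, 187], [293, 203], [311, 214], [313, 196], [309, 200], [305, 197], [311, 192]]
```

View pics/pad.png

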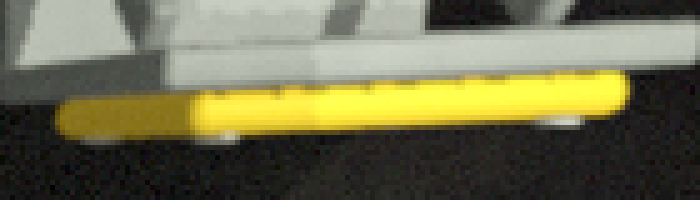

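The crop shows the pad's top strip clearly, w2 columns 441–556, rows 99–113. Its length doesn't fit 80 mm at z=85, so I'll triangulate the strip's ends across the w0/w2 and scene/side views.

Run:
```python
from h import *
import pickle
np.set_printoptions(precision=1,suppress=True)
m2,i2=pickle.load(open('w2.pkl','rb'));sc,sd=env.camera_model('scene'),env.camera_model('side')
print(m2['fx'],m2['camera_from_world'].tolist(), -m2['camera_from_world'][:3,:3].T@m2['camera_from_world'][:3,3])
m0=dict(m2);m0['camera_from_world']=np.array([[ 9.99995999e-01,  7.64234532e-04, -2.72372387e-03,-5.73104853e+02],[-1.45475835e-03,  9.64677183e-01, -2.63430858e-01,2.99217029e+01],[ 2.42619131e-03,  2.63433767e-01,  9.64674434e-01,-3.91959086e+02],[0,0,0,1]])
i0=cv2.imread('pics/wrist0.png')[:,:,::-1].copy()
def strip(im,sel):
    k=[b for b in blobs(im,'yellow',300) if sel(b[0])][0][3]
    r=cv2.minAreaRect(np.argwhere(k)[:,::-1].astype(np.float32));return r,cv2.boxPoints(r)
r0,b0=strip(i0,lambda c:c[1]<200 and c[0]<400);r2,b2=strip(i2,lambda c:c[0]>400)
print(r0,r2)
def ends(b):
    b=b[np.argsort(-b[:,1])] if np.ptp(b[:,1])>np.ptp(b[:,0]) else b[np.argsort(-b[:,0])]
    return b[:2].mean(0),b[2:].mean(0)   # right end (low y), left end
e0,e2=ends(b0),ends(b2);print(e0,e2)
R=tri((m0,e0[0]),(m2,e2[0]));L=tri((m0,e0[1]),(m2,e2[1]));print('R',R,'L',L,'len',np.linalg.norm(R[0]-L[0]))
for n,m in(('scene',sc),('side',sd)):print(n,[proj(m,p) for p in(R[0],L[0])])
side=cv2.imread('pics/side0.png');scn=cv2.imread('pics/scene0.png')
a=cv2.resize(scn[170:235,280:350],None,fx=5.5,fy=5.5,interpolation=2);b=cv2.resize(side[185:250,270:330],None,fx=5.5,fy=5.5,interpolation=2)
w=cv2.resize(i0[30:160,290:410,::-1],None,fx=2.75,fy=2.75,interpolation=2)
cv2.imwrite('pics/c3.png',np.hstack([a,b[:357]]))
cv2.imwrite('pics/c3.png',cv2.resize(np.hstack([a[:357],b[:357]]),(715,357)))
```

```text
313.4869695178016 [[0.23081656143795926, -0.9729970625152115, -0.0006567364223003301, 129.15142432428203], [0.9381058169764175, 0.22271861045204794, -0.2652430898502708, -449.31004768431467], [0.25822701470017956, 0.06060640968643887, 0.964181348079268, -522.802048059509], [0.0, 0.0, 0.0, 1.0]] [526.7 257.4 385. ]
((319.1192321777344, 98.10385131835938), (92.00337219238281, 9.647636413574219), 74.74488067626953) ((498.05804443359375, 106.10220336914062), (9.670825004577637, 114.3680191040039), 86.98721313476562)
(array([331.2, 142.5], dtype=float32), array([307. ,  53.7], dtype=float32)) (array([555.2, 103.1], dtype=float32), array([441. , 109.1], dtype=float32))
R (array([585. ,  48.4,  83.7]), [0.2, 0.2]) L (array([560.6, 133.1,  39.8]), [0.4, 0.4]) len 98.44456300619511
scene [array([313.9, 193.5]), array([290. , 194.9])]
side [array([304.7, 198. ]), array([311. , 224.7])]Traceback (most recent call last):
  File "<stdin>", line 22, in <module>
    return _nx.concatenate(arrs, 1, dtype=dtype, casting=casting)
           ~~~~~~~~~~~~~~~^^^^^^^^^^^^^^^^^^^^^^^^^^^^^^^^^^^^^^^
ValueError: all the input array dimensions except for the concatenation axis must match exactly, but along dimension 0, the array at index 0 has size 358 and the array at index 1 has size 357
```

Run:
```python
from h import *
import pickle
np.set_printoptions(precision=1,suppress=True)
m2,i2=pickle.load(open('w2.pkl','rb'))
m0=dict(m2);m0['camera_from_world']=np.array([[ 9.99995999e-01,  7.64234532e-04, -2.72372387e-03,-5.73104853e+02],[-1.45475835e-03,  9.64677183e-01, -2.63430858e-01,2.99217029e+01],[ 2.42619131e-03,  2.63433767e-01,  9.64674434e-01,-3.91959086e+02],[0,0,0,1]])
i0=cv2.imread('pics/wrist0.png')[:,:,::-1].copy()
k2=[b for b in blobs(i2,'yellow',300) if b[0][0]>400][0][3];k0=[b for b in blobs(i0,'yellow',300) if b[0][1]<200][0][3]
c=np.arange(474,548);e=[np.where(k2[:,j])[0].max()+.5 for j in c];f=np.polyfit(c,e,1)
A=[plane(m2,(x,np.polyval(f,x)),85) for x in(469,555.5)]
r=np.arange(60,136);e=[np.where(k0[j])[0].min()-.5 for j in r];g=np.polyfit(r,e,1)
B=[plane(m0,(np.polyval(g,y),y),85) for y in(53.5,143)]
h=cv2.cvtColor(i0,cv2.COLOR_RGB2HSV)
print('w0 V along rows',[int(h[y,max(0,int(np.polyval(g,y))+5),2]) for y in range(56,142,6)])
for n,(P,Q) in(('w2',A),('w0',B)):
    print(n,P,Q,'mid',(P+Q)/2,'len',np.linalg.norm(P-Q),'yaw',np.degrees(np.arctan2(Q[0]-P[0],P[1]-Q[1])))
```

```text
w0 V along rows [255, 255, 255, 255, 255, 255, 255, 255, 255, 255, 231, 232, 231, 231, 224]
w2 [559.1 123.2  85. ] [581.2  47.4  85. ] mid [570.2  85.3  85. ] len 79.00546507026183 yaw 16.239284686308288
w0 [558.3 125.7  85. ] [580.7  48.   85. ] mid [569.5  86.9  85. ] len 80.86412576081418 yaw 16.070393489244342
```

The pad face centre is at about (570,86), with a normal yaw of 16.2°. The marker axis has yaw 12.6°, with its origin at about (454,249). I'll descend and grip.

```bash
python3 -m jog '{"jaw":[60,60,60,60,60,60,60,60,60],"slide":[[0,-0.31,0.7],[0,0,1],[0,0,1],[0,0,1],[0,0,0.9],[0,0,0.6],[0,0,0.3],[0,0,0.2],[0,0,0]],"spin":[0.09,0,0,0,0,0,0,0,0]}' 30
python3 -m jog '{"jaw":[10,10,10,10,10,10,10,10],"slide":[[0,0,0],[0,0,0],[0,0,0],[0,0,0],[0,0,0],[0,0,0],[0,0,0],[0,0,0]],"spin":[0,0,0,0,0,0,0,0]}' 40
```

```text
time_s: 3.35
ee_pos: [453.0, 249.1, 4.3]
ee_rot: [180.0, 0.0, 12.5]
force: [-0.1, -0.6, 0.2]
gripper_width: 60.2
gripper_force: 0.0
time_s: 4.15
ee_pos: [452.9, 249.0, 4.4]
ee_rot: [180.0, -0.0, 12.5]
force: [-0.7, 0.1, 0.1]
gripper_width: 9.9
gripper_force: 0.0
```

The fingers shut to 9.9 mm with no force, so the grasp missed. I'll look.

Run:
```python
from h import *
import pickle
m=env.camera_model('wrist');im=env.grab_frame('wrist');pickle.dump((m,im),open('w3.pkl','wb'))
s=env.grab_frame('side');
print(proj(m,(452.9,249,4)),proj(m,(452.9,249,17)))
cv2.imwrite('pics/w3.png',np.vstack([im[:,:,::-1][:330],cv2.resize(s[210:300,280:400],None,fx=3,fy=3)[:,:,::-1][:, :].copy() if 0 else cv2.copyMakeBorder(cv2.resize(s[210:300,280:400],None,fx=3,fy=3)[:,:,::-1],0,0,0,280,0)]))
for c in('blue','orange'):
    for b in blobs(im,c,25):print(c,b[0],b[1],b[2],plane(m,b[0],10).round(1))
```

```text
[320.03003572 221.03306911] [320.07452703 227.48881928]
blue [  0.7 113.8] 29 [  0 107   3  14] [480.9 461.   10. ]
blue [320.3 156.3] 913 [307 135  28  45] [498.5 259.   10. ]
blue [319.7 215.1] 1240 [307 186  27  61] [459.1 250.6  10. ]
orange [320.1 122.5] 452 [311 111  19  25] [519.3 263.8  10. ]
orange [291.  260.3] 34 [288 254   6  16] [421.5 263.2  10. ]
orange [349.  268.2] 72 [347 255   5  30] [424.5 221.3  10. ]
orange [349.2 301.3] 26 [347 297   5   9] [398.2 214.7  10. ]
orange [342.5 329.6] 236 [322 320  35  20] [373.2 213.7  10. ]
orange [403.3 326.5] 706 [353 320  95  20] [386.  169.2  10. ]
orange [154.7 330.6] 275 [137 325  34  15] [341.2 353.5  10. ]
orange [198.3 329.9] 220 [178 325  34  15] [349.1 321.   10. ]
orange [248.  330.2] 256 [228 325  33  15] [357. 284.  10.]
orange [297.4 330.5] 294 [273 325  41  15] [365.  247.1  10. ]
```

View pics/w3.png

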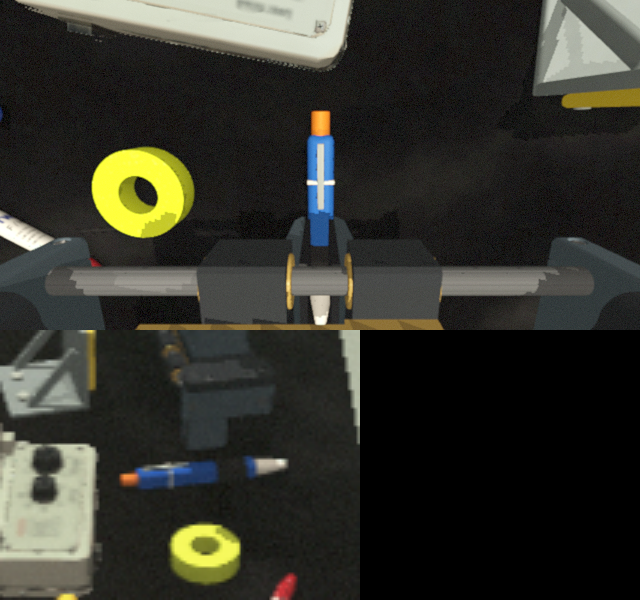

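The wrist view shows the marker undisturbed, with orange at (320,123) and the fingers on either side at about (300,235) and (342,235). In the side crop the finger bottoms at (205,445) sit above the marker at row 470, so the tips look higher than reported. I'll check against the projected TCP.

Run:
```python
from h import *
import pickle
sd=env.camera_model('side');s=env.grab_frame('side')[:,:,::-1].copy();sc=env.camera_model('scene')
s0=cv2.imread('pics/side0.png')
p=env.state()['ee_pos'];print(p)
print('side tcp',proj(sd,p),'z+35',proj(sd,p+[0,0,35]),'tcp0',proj(sd,(575,0,175)),'+35',proj(sd,(575,0,210)), 'scene', proj(sc,p))
def crop(i,c,q,k=6,r=32):
    c=np.array(c).astype(int);z=cv2.resize(i[c[1]-r:c[1]+r,c[0]-r:c[0]+r],None,fx=k,fy=k,interpolation=0)
    for w,col in zip(q,((0,0,255),(255,0,255))):
        cv2.drawMarker(z,tuple(((w-c+r+.5)*k).astype(int).tolist()),col,0,14,2)
    return z
a=crop(s,proj(sd,p+[0,0,20]),[proj(sd,p),proj(sd,p+[0,0,35])]);b=crop(s0,proj(sd,(575,0,190)),[proj(sd,(575,0,175)),proj(sd,(575,0,210))])
cv2.imwrite('pics/c4.png',np.hstack([a,b]))
```

```text
[452.91655309 249.04520753   4.43165898]
side tcp [347.13962702 258.37792256] z+35 [347.45623569 247.89394275] tcp0 [308.66137124 164.38635233] +35 [308.51066549 153.86479959] scene [236.51544694 195.4866209 ]
```

View pics/c4.png

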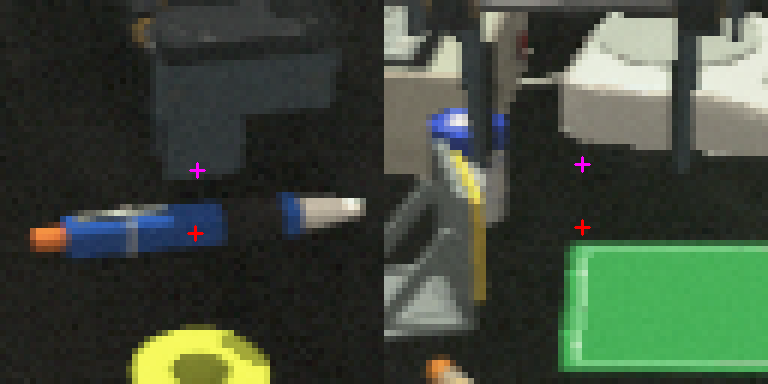

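Left panel: the finger bottoms are at row 178 against the projected TCP at row 233. Right panel: the tips are at row 172 against 227. Both put the real tips some 30–37 mm higher than the reported TCP. So I open, go down in small steps watching the force, and measure the tips again from the side view.

```bash
python3 -m jog '{"jaw":[50,50,50,50,50,50,50,50],"slide":[[0,0,0],[0,0,0],[0,0,0],[0,0,0],[0,0,0.2],[0,0,0.2],[0,0,0.1],[0,0,0]],"spin":[0,0,0,0,0,0,0,0]}' 20
python3 - <<'E'
from h import *
sd=env.camera_model('side');s=env.grab_frame('side');sc=env.camera_model('scene')
p=env.state()['ee_pos'];print(p,proj(sd,p))
# finger profile on side view: near finger column brightness under gripper
c=int(proj(sd,p)[0])+1
print(s[238:268,c].tolist())
E
```

```text
time_s: 5.1
ee_pos: [452.4, 248.8, -11.3]
ee_rot: [180.0, 0.1, 12.5]
force: [0.0, 0.6, 0.4]
gripper_width: 49.6
gripper_force: 0.0
[452.65661161 248.92187594 -10.96910006] [347.09610091 262.88554858]
[[52, 57, 59], [51, 59, 57], [47, 55, 56], [48, 55, 57], [50, 57, 57], [54, 60, 60], [51, 58, 61], [50, 56, 56], [48, 55, 53], [46, 53, 55], [52, 60, 60], [48, 55, 55], [47, 53, 54], [53, 58, 61], [47, 53, 56], [47, 53, 55], [53, 59, 60], [52, 56, 57], [49, 55, 53], [51, 55, 57], [40, 54, 63], [30, 52, 90], [35, 54, 94], [30, 29, 29], [20, 19, 18], [24, 19, 17], [27, 26, 23], [24, 28, 22], [25, 24, 22], [29, 27, 22]]
```

Run:
```python
from h import *
sd=env.camera_model('side')
for z in(10,15,20,25,30): print(z,proj(sd,(446,286.5,z)).round(1),'inner',proj(sd,(449,273,z)).round(1))
print('start check', [ (z,proj(sd,(575,-16,z)).round(1)) for z in(200,205,210,215)])
```

```text
10 [349.8 264.9] inner [348.6 261.9]
15 [349.8 263.3] inner [348.7 260.4]
20 [349.9 261.8] inner [348.7 258.9]
25 [349.9 260.3] inner [348.8 257.3]
30 [350.  258.8] inner [348.8 255.8]
start check [(200, array([308.9, 154.8])), (205, array([308.9, 153.3])), (210, array([308.9, 151.8])), (215, array([308.9, 150.3]))]
```

```bash
python3 -m jog '{"jaw":[50,50,50,50],"slide":[[0,0,0.2],[0,0,0.15],[0,0,0.1],[0,0,0]],"spin":[0,0,0,0]}'
python3 - <<'E'
from h import *
sd=env.camera_model('side');s=env.grab_frame('side');p=env.state()['ee_pos'];c=int(proj(sd,p)[0])+1
print(p,s[252:272,c].tolist())
E
python3 -m jog '{"jaw":[50,50],"slide":[[0,0,0.1],[0,0,0]],"spin":[0,0]}'
```

```text
time_s: 5.55
ee_pos: [452.5, 248.9, -24.6]
ee_rot: [180.0, 0.1, 12.5]
force: [-0.1, -0.1, 0.0]
gripper_width: 50.0
gripper_force: 0.0
[452.71156461 248.95490855 -24.32520792] [[50, 57, 59], [53, 58, 61], [51, 59, 57], [52, 57, 58], [51, 60, 58], [46, 52, 55], [50, 55, 57], [49, 56, 57], [49, 56, 56], [50, 55, 57], [44, 50, 50], [26, 28, 23], [23, 23, 20], [27, 26, 20], [22, 21, 16], [20, 26, 18], [27, 27, 24], [25, 27, 22], [33, 37, 28], [28, 30, 25]]
time_s: 5.8
ee_pos: [452.8, 249.0, -27.3]
ee_rot: [180.0, 0.0, 12.5]
force: [-0.4, 0.0, -0.2]
gripper_width: 49.9
gripper_force: 0.0
```

```bash
python3 -m jog '{"jaw":[50,50,50],"slide":[[0,0,0.1],[0,0,0.07],[0,0,0]],"spin":[0,0,0]}'
python3 -m jog '{"jaw":[50,50],"slide":[[0,0,0.07],[0,0,0]],"spin":[0,0]}'
python3 -m jog '{"jaw":[50,50],"slide":[[0,0,0.07],[0,0,0]],"spin":[0,0]}'
python3 - <<'E'
from h import *
sd=env.camera_model('side');s=env.grab_frame('side');p=env.state()['ee_pos'];c=int(proj(sd,p)[0])+1
print(p,s[252:272,c,2].tolist())
E
```

```text
time_s: 6.1
ee_pos: [452.7, 248.9, -32.5]
ee_rot: [180.0, 0.0, 12.5]
force: [1.0, -0.7, 0.8]
gripper_width: 49.4
gripper_force: 0.0
time_s: 6.3
ee_pos: [452.8, 249.0, -34.5]
ee_rot: [180.0, 0.0, 12.5]
force: [-0.9, 0.0, -0.3]
gripper_width: 50.3
gripper_force: 0.0
time_s: 6.5
ee_pos: [452.8, 249.0, -36.6]
ee_rot: [180.0, 0.0, 12.5]
force: [0.4, -0.2, -0.8]
gripper_width: 50.2
gripper_force: 0.0
[452.84147592 249.00999625 -36.43459473] [54, 54, 56, 54, 57, 58, 58, 56, 55, 54, 56, 57, 55, 58, 37, 26, 17, 16, 20, 19]
```

```bash
python3 -m jog '{"jaw":[50,10,10,10,10,10,10,10,10],"slide":[[0,0,0.05],[0,0,0],[0,0,0],[0,0,0],[0,0,0],[0,0,0],[0,0,0],[0,0,0],[0,0,0]],"spin":[0,0,0,0,0,0,0,0,0]}' 35
```

```text
time_s: 7.45
ee_pos: [452.9, 249.1, -37.8]
ee_rot: [180.0, -0.0, 12.5]
force: [0.2, 0.3, 0.8]
gripper_width: 16.6
gripper_force: 35.0
```

Gripped at 16.6 mm with 35 N. I lift, turn to the pad's heading and move to about 25 mm in front of the pad.

```bash
python3 -m jog '{"jaw":[10,10,10,10,10],"slide":[[0,0,-0.2],[0,0,-0.4],[0,0,-0.4],[0,0,-0.4],[0,0,0]],"spin":[0,0,0,-0.46,0]}' 45
python3 -m jog '{"jaw":[10,10,10,10,10,10,10,10,10,10],"slide":[[-0.14,0.6,0],[-0.14,0.8,0],[-0.14,0.8,0],[-0.14,0.8,0],[-0.14,0.8,0],[-0.14,0.8,0],[-0.14,0.8,0],[-0.12,0.7,0],[0,0.2,0],[0,0,0]],"spin":[0,0,0,0,0,0,0,0,0,0]}' 45
python3 - <<'E'
from h import *
import pickle
np.set_printoptions(precision=1,suppress=True)
m=env.camera_model('wrist');im=env.grab_frame('wrist');pickle.dump((m,im),open('w4.pkl','wb'));sd=env.camera_model('side');s=env.grab_frame('side')
for c in('blue','orange','yellow'):
    for b in blobs(im,c,60):
        if b[0][1]<260:print(c,b[0],b[1],b[2],plane(m,b[0],50))
h=np.hstack([im[0:300,150:500],cv2.resize(s[190:250,280:350],(350,300),interpolation=2)])
cv2.imwrite('pics/p9.png',h[:,:,::-1])
p=env.state();print(p['ee_pos'],p['ee_rot'],p['force'])
E
```

```text
time_s: 7.95
ee_pos: [454.6, 250.0, 6.6]
ee_rot: [-179.9, -0.3, 16.2]
force: [-1.0, 0.6, -0.6]
gripper_width: 16.8
gripper_force: 45.0
time_s: 8.95
ee_pos: [474.1, 57.9, 4.3]
ee_rot: [-180.0, -0.0, 16.0]
force: [-0.4, 1.0, 0.3]
gripper_width: 16.6
gripper_force: 45.0
blue [319.  167.5] 1496 [302 140  35  58] [518.2  71.3  50. ]
blue [319.1 236.5] 1753 [302 204  35  62] [480.7  60.5  50. ]
orange [318.9 124.4] 524 [308 110  24  31] [539.5  77.5  50. ]
yellow [319.9  39.6] 8749 [214  17 213  50] [577.4  87.9  50. ]
yellow [319.2 125.7] 70 [318 112   4  29] [538.9  77.2  50. ]
[473.8  58.9   4.2] [-180.    -0.    16.1] [ 0.5 -0.6 -0.6]
```

View pics/p9.png

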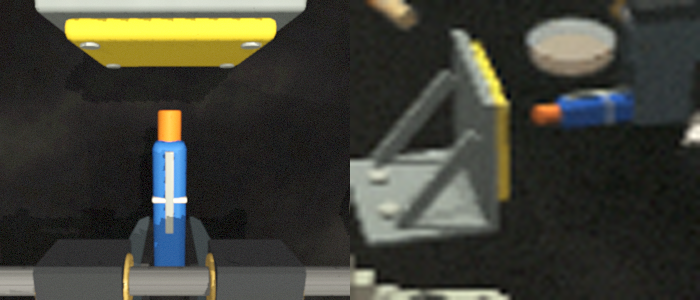

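The wrist view (left) shows the orange button at (170,125), in line with the pad's middle (170,45) and square to it. The side view (right) shows the marker held level in front of the pad at mid-height. I push in small steps, watching the force.

```bash
python3 -m jog '{"jaw":[10,10,10,10,10],"slide":[[0.3,0,0],[0.2,0,0],[0.1,0,0],[0.07,0,0],[0,0,0]],"spin":[0,0,0,0,0]}' 55
python3 -m jog '{"jaw":[10,10,10],"slide":[[0.07,0,0],[0.07,0,0],[0,0,0]],"spin":[0,0,0]}'
python3 -m jog '{"jaw":[10,10,10],"slide":[[0.07,0,0],[0.07,0,0],[0,0,0]],"spin":[0,0,0]}'
python3 -m jog '{"jaw":[10,10],"slide":[[0.07,0,0],[0,0,0]],"spin":[0,0]}'
```

```text
time_s: 9.55
ee_pos: [493.4, 64.2, 4.1]
ee_rot: [180.0, -0.0, 16.2]
force: [0.6, 0.4, 0.2]
gripper_width: 16.6
gripper_force: 55.0
time_s: 9.85
ee_pos: [497.5, 65.1, 4.2]
ee_rot: [180.0, -0.0, 16.2]
force: [0.1, -0.6, -0.6]
gripper_width: 16.6
gripper_force: 55.0
time_s: 10.15
ee_pos: [499.5, 65.9, 3.8]
ee_rot: [-180.0, 0.2, 16.2]
force: [-4.4, -1.6, 1.2]
gripper_width: 16.7
gripper_force: 55.0
time_s: 10.35
ee_pos: [502.0, 66.6, 3.9]
ee_rot: [-180.0, 0.1, 16.2]
force: [-4.6, -1.1, 0.8]
gripper_width: 16.3
gripper_force: 55.0
```

```bash
python3 -m jog '{"jaw":[10,10,10],"slide":[[0.07,0,0],[0.07,0,0],[0,0,0]],"spin":[0,0,0]}'
python3 -m jog '{"jaw":[10,10],"slide":[[0.05,0,0],[0,0,0]],"spin":[0,0]}'
python3 -m jog '{"jaw":[10,10],"slide":[[0.05,0,0],[0,0,0]],"spin":[0,0]}'
python3 -m jog '{"jaw":[10,10],"slide":[[0.05,0,0],[0,0,0]],"spin":[0,0]}'
```

```text
time_s: 10.65
ee_pos: [506.4, 67.9, 3.8]
ee_rot: [-180.0, 0.1, 16.2]
force: [-4.6, -0.7, 0.8]
gripper_width: 16.7
gripper_force: 55.0
time_s: 10.85
ee_pos: [506.9, 68.0, 3.8]
ee_rot: [-180.0, 0.2, 16.2]
force: [-6.8, -2.4, 1.4]
gripper_width: 16.6
gripper_force: 55.0
time_s: 11.05
ee_pos: [506.8, 68.1, 3.7]
ee_rot: [-180.0, 0.4, 16.2]
force: [-9.7, -4.0, 4.3]
gripper_width: 16.5
gripper_force: 55.0
time_s: 11.25
ee_pos: [506.7, 68.2, 3.4]
ee_rot: [-180.0, 0.6, 16.2]
force: [-11.1, -4.5, 4.9]
gripper_width: 16.4
gripper_force: 55.0
```

The force climbed past the 5–6 N slide level to 12 N with no further travel, so the button is at its stop. One more nudge, then I back off and check.

```bash
python3 -m jog '{"jaw":[10,10],"slide":[[0.05,0,0],[0,0,0]],"spin":[0,0]}'
python3 -m jog '{"jaw":[10,10,10,10,10],"slide":[[-0.2,0,0],[-0.4,0,0],[-0.5,0,0],[-0.3,0,0],[0,0,0]],"spin":[0,0,0,0,0]}'
python3 - <<'E'
from h import *
import pickle
np.set_printoptions(precision=1,suppress=True)
m=env.camera_model('wrist');im=env.grab_frame('wrist');pickle.dump((m,im),open('w5.pkl','wb'))
for c in('blue','orange'):
    for b in blobs(im,c,60):
        if b[0][1]<260:print(c,b[0],b[1],b[2])
m0,i0=pickle.load(open('w4.pkl','rb'))
sc=env.camera_model('scene')
# mat: border ray-cast from scene0
g=[b for b in blobs(cv2.imread('pics/scene0.png')[:,:,::-1].copy(),'green',1000)]
k=np.zeros((400,640),np.uint8)
for b in g:k|=b[3].astype(np.uint8)
c=cv2.convexHull(np.argwhere(k)[:,::-1].astype(np.int32));q=cv2.approxPolyDP(c,6,True)[:,0];print([plane(sc,p,4) for p in q],q.tolist())
sd=env.camera_model('side');b=[b for b in blobs(cv2.imread('pics/side0.png')[:,:,::-1].copy(),'green',1000)][0]
c=cv2.convexHull(np.argwhere(b[3])[:,::-1].astype(np.int32));q=cv2.approxPolyDP(c,3,True)[:,0];print([plane(sd,p,4) for p in q])
E
```

```text
time_s: 11.45
ee_pos: [506.6, 68.3, 3.2]
ee_rot: [-179.9, 0.7, 16.2]
force: [-13.2, -6.0, 5.4]
gripper_width: 16.7
gripper_force: 55.0
time_s: 11.95
ee_pos: [472.1, 57.9, 4.4]
ee_rot: [180.0, -0.1, 16.1]
force: [-0.0, 0.5, -0.9]
gripper_width: 16.6
gripper_force: 55.0
blue [319.  167.5] 1497 [302 140  35  57]
blue [319.  236.4] 1741 [302 204  35  62]
orange [318.4 133.7] 161 [308 129  23  12]
[array([ 606.4, -355.2,    4. ]), array([ 367.9, -360. ,    4. ]), array([ 362.8, -184.1,    4. ]), array([ 602.4, -174.2,    4. ])] [[432, 337], [313, 399], [266, 319], [371, 274]]
[array([ 364.5, -184.1,    4. ]), array([ 602.4, -173.5,    4. ]), array([ 610.7, -333.6,    4. ]), array([ 372.1, -353.2,    4. ])]
```

The orange button's visible length fell from 31 to 12 rows, about 9 mm, while the blue body stayed put in the grip, so the button is fully in. Scene and side agree on the mat: centre about (486,-265), x 363–608, y -180 to -355. I carry the marker over.

```bash
python3 -m jog '{"jaw":[10,10,10,10,10,10,10,10,10,10],"slide":[[-0.2,0.5,0],[-0.2,0.9,0],[-0.2,0.9,0],[-0.2,0.9,0],[-0.2,0.9,0],[-0.2,0.9,0],[-0.2,0.9,0],[-0.2,0.9,0],[-0.2,0.9,0],[-0.2,0.9,0]],"spin":[0,0,0,0,0,0,0,0,0,0]}' 45
python3 -m jog '{"jaw":[10,10,10,10,10],"slide":[[-0.2,0.9,0],[-0.15,0.6,0],[0,0.3,0],[0,0,0],[0,0,0]],"spin":[0,0,0,0,0]}'
python3 -m jog '{"jaw":[10,10,10,10,10,10],"slide":[[0,0,0.3],[0,0,0.4],[0,0,0.3],[0,0,0.15],[0,0,0],[0,0,0]],"spin":[0,0,0,0,0,0]}'
python3 - <<'E'
from h import *
np.set_printoptions(precision=1,suppress=True)
sc,sd=env.camera_model('scene'),env.camera_model('side');a,b=env.grab_frame('scene'),env.grab_frame('side')
p=env.state()['ee_pos'];print(p,proj(sc,p),proj(sd,p))
w=env.grab_frame('wrist');m=env.camera_model('wrist')
for b_ in blobs(w,'orange',60):
    if b_[0][1]<260: print(b_[0],b_[2],plane(m,b_[0],16))
A=cv2.resize(a[260:400,250:450],None,fx=2,fy=2,interpolation=2);B=cv2.resize(b[140:200,280:400],None,fx=3.33,fy=3.33,interpolation=2)[:, :400]
B=cv2.copyMakeBorder(B,0,0,0,400-B.shape[1],0)
cv2.imwrite('pics/p10.png',np.vstack([A,B])[:,:,::-1])
E
```

```text
time_s: 13.0
ee_pos: [488.3, -208.2, 4.4]
ee_rot: [179.9, -0.1, 16.2]
force: [1.4, -0.1, -0.7]
gripper_width: 16.8
gripper_force: 45.0
time_s: 13.5
ee_pos: [491.7, -260.4, 4.0]
ee_rot: [-180.0, 0.0, 16.2]
force: [-0.3, 0.5, -0.5]
gripper_width: 16.7
gripper_force: 45.0
time_s: 14.1
ee_pos: [491.9, -261.3, -30.5]
ee_rot: [-180.0, -0.0, 16.2]
force: [-0.5, 0.0, -0.3]
gripper_width: 16.7
gripper_force: 45.0
[ 492.1 -261.5  -30. ] [347.3 335.4] [336.3 186. ]
[318.7 134.6] [308 130  23  11] [ 552.5 -243.1   16. ]
```

```bash
python3 -m jog '{"jaw":[10,10,10],"slide":[[0,0,0.05],[0,0,0.03],[0,0,0]],"spin":[0,0,0]}'
python3 -m jog '{"jaw":[10,10],"slide":[[0,0,0.03],[0,0,0]],"spin":[0,0]}'
python3 -m jog '{"jaw":[10,10],"slide":[[0,0,0.03],[0,0,0]],"spin":[0,0]}'
```

```text
time_s: 14.55
ee_pos: [491.7, -261.3, -32.8]
ee_rot: [-180.0, -0.0, 16.2]
force: [-1.0, -0.9, -1.2]
gripper_width: 16.6
gripper_force: 45.0
time_s: 14.75
ee_pos: [491.7, -261.2, -33.7]
ee_rot: [-180.0, 0.0, 16.2]
force: [0.3, 0.8, -0.0]
gripper_width: 16.8
gripper_force: 45.0
time_s: 14.95
ee_pos: [491.8, -261.3, -33.8]
ee_rot: [180.0, -0.0, 16.2]
force: [-1.1, 0.3, 4.4]
gripper_width: 16.5
gripper_force: 45.0
```

The marker touches the mat at the expected height, with 4.4 N upward. I open, rise and check.

```bash
python3 -m jog '{"jaw":[10,20,26,36,45,45],"slide":[[0,0,-0.02],[0,0,0],[0,0,0],[0,0,0],[0,0,0],[0,0,0]],"spin":[0,0,0,0,0,0]}' 20
python3 -m jog '{"jaw":[45,45,45,45,45,45,45,45],"slide":[[0,0,-0.2],[0,0,-0.4],[0,0,-0.7],[0,0,-1],[0,0,-1],[0,0,-1],[0,0,-0.5],[0,0,0]],"spin":[0,0,0,0,0,0,0,0]}'
python3 - <<'E'
from h import *
import pickle
np.set_printoptions(precision=1,suppress=True)
m=env.camera_model('wrist');w=env.grab_frame('wrist');b=env.grab_frame('side');a=env.grab_frame('scene')
for c in('blue','orange'):
    for q in blobs(w,c,30):
        if q[0][1]<250: print(c,q[0],q[2],plane(m,q[0],12.5))
B=cv2.copyMakeBorder(cv2.resize(b[120:270,280:400],None,fx=1.5,fy=1.5),0,25,0,0,0)
A=cv2.resize(a[150:400,200:460],(400,385))
r=np.zeros((600,800,3),np.uint8);r[:215,:]=0
W=cv2.resize(w[60:310,200:440],(400,417),interpolation=2);r[:417,:400]=W;r[:385,400:]=A;r[390:590,400:640]=cv2.resize(b[135:235,280:400],(240,200))
cv2.imwrite('pics/final.png',r[:,:,::-1])
E
```

```text
time_s: 15.55
ee_pos: [491.8, -261.3, -34.0]
ee_rot: [-180.0, -0.0, 16.2]
force: [-0.1, -0.1, -0.6]
gripper_width: 44.5
gripper_force: 0.0
time_s: 16.35
ee_pos: [493.6, -262.3, 113.7]
ee_rot: [179.7, -0.3, 16.2]
force: [0.0, -0.9, -0.3]
gripper_width: 44.9
gripper_force: 0.0
blue [559.3  30. ] [524   0  81  62] [ 694.6 -429.    12.5]
blue [317.  143.9] [309 130  17  29] [ 536.4 -247.5   12.5]
blue [317.  185.5] [309 164  17  42] [ 496.2 -259.1   12.5]
blue [317.1 234.4] [310 231  15   8] [ 445.2 -273.9   12.5]
orange [316.8 126.5] [311 124  12   6] [ 552.3 -242.7   12.5]
```

View pics/final.png

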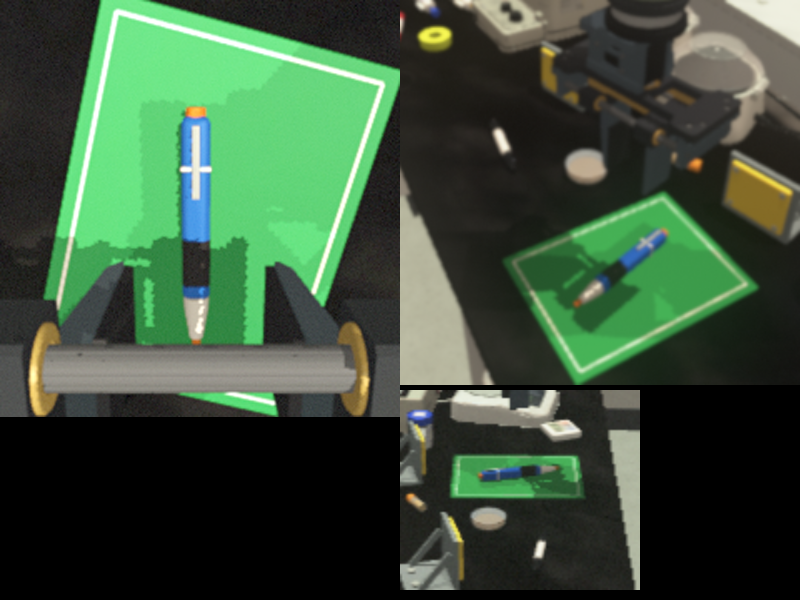

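The final picture shows the marker lying flat on the mat, clip up, with the button short at (196,112) and the writing tip out past the nose at (196,341). The gripper is clear, and the black marker, dish and tape roll look undisturbed.

```bash
python3 -c "
from workcell import env
print(env.job_done())"
```

```text
the job is handed in; nothing more can be done
None
```

The blue marker's button is pushed fully in with the writing tip out, the marker lies released and flat on the green mat, and the job was handed in at about 16.5 s of the 40 s limit; the bystanders look untouched in the final view, and no result came back.

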